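# Make up two sewing kits

### The job

Make up the two sewing kits from the stock on the table: the tall thin spool, the needle box and the round metal tin go in the long tray with three compartments, and the short wide spool and the pin jar go in the short tray with two compartments. One thing to a compartment (any compartment of the right tray), each standing upright on the tray's floor. Leave the little open dish of pins where it is and do not tip it.

Things in the scene. Friction and masses are not known exactly. Their poses are not given: they have to be found in the camera images.
- tall_spool_c (a point): Tall thin spool of cream thread with pale wooden ends, standing: diameter 32 mm (thread 29 mm), 68 mm high, about 70 g. Starts upright on the table. The point is its centre, half-way up; z is its upward axis.
- short_spool_c (a point): Short wide spool of cream thread with pale wooden ends, standing: diameter 50 mm (thread 47 mm), 46 mm high, about 60 g. Starts upright on the table. The point is its centre, half-way up; z is its upward axis.
- tin_c (a point): Round closed tin of bare metal: diameter 56 mm (55 mm below its lid, which is the top 13 mm), 44 mm high, about 110 g. Starts upright on the table. The point is its centre, half-way up; z is its upward axis.
- needle_box_c (a point): White rectangular plastic needle box with a small card label on top: 50 mm along its x, 34 mm along its y, 48 mm high, about 70 g. Starts upright on the table. The point is its centre, half-way up; z is its upward axis.
- pin_jar_c (a point): Round amber jar with a black screw lid: diameter 42 mm (41 mm below the lid, which is the top 16 mm), 62 mm high, about 90 g. Starts upright on the table. The point is its centre, half-way up; z is its upward axis.
- long_tray: Grey plastic kit tray fixed to the table, 108 mm (its x) by 232 mm (its y), low: floor 3 mm thick, all walls and dividers 4 mm thick with their rim 14 mm above the table. Three equal compartments in a row along its y axis, each 100 mm (x) by 72 mm (y) inside, centred at x = 0 and y = -76, 0 and 76 mm in the tray's frame. Empty at the start. Origin: centre of its underside, on the table; z up.
- short_tray: Grey plastic kit tray fixed to the table, 108 mm (its x) by 156 mm (its y), low: floor 3 mm thick, all walls and dividers 4 mm thick with their rim 14 mm above the table. Two equal compartments in a row along its y axis, each 100 mm (x) by 72 mm (y) inside, centred at x = 0 and y = -38 and 38 mm in the tray's frame. Empty at the start. Origin: centre of its underside, on the table; z up.
- pin_dish_c (a point): Small open white ceramic dish with a few pins, 58 mm across the rim, 22 mm high, loose, standing among the stock. Not part of a kit: leave it. The point is its centre, half-way up. (Also among the stock, unlisted: a black tape-measure case 46 x 46 x 22 mm and a flat piece of white tailor's chalk 52 x 40 x 9 mm. Neighbours in the stock stand at least 80 mm apart, centre to centre.)
Mind the look-alikes: they are no part of the job. Of the things that look like the part that bears pin_jar_c, the middle-sized one is meant.

How it is judged:
By the outcome, as a careful person would: the job done as asked, in the order asked, and still so for the second after the job is handed in, with the robot touching nothing.
It also fails if it takes over 109 s, if anything falls off the work surface, if the arm or the gripper's body presses on something with over 40 N, if the wrist force passes 120 N, or if a joint passes its speed limit or range.

### The arm

A 6-joint arm with a two-finger parallel gripper is mounted at the origin on the work surface. World frame = base frame: x ahead of the robot, y to its left, z up, the work surface at z = 0. Lengths are in m, angles in rad, forces in N, time in s.
With the tool pointing down it reaches from about 0.25 to 0.8 m from the base axis. Payload 8.5 kg.
Tool frame: the origin (TCP) lies on the centre line of the jaws, within the pads' length; the fingertips stand 14 mm ahead of it and the grasp point (between the pads) lies 5 mm behind it (arm.tcp_to_tips is the distance from the TCP to the fingertips, in m); z points along the fingers, y is the line along which they close (so a half turn about z gives the same grasp; the last joint's range is limited). The gripper opens to 85 mm and grips with 20 to 120 N. Pads are 22 mm wide; open, the fingers measure 114 mm over their backs; the gripper's body (76 mm by 85 mm) begins 54 mm behind the grasp point. The pads swing forward as they close: fully open they stand 13 mm farther back than shut.
Start: joints at [-1.341, 0.238, -0.013, 1.319, 0, 1.571], TCP at [0.12, -0.511, 0.245] pointing down, gripper open.
Joint ranges: [-2.66, 2.66], [-1.03, 1.9], [-1.14, 1.46], [-1.82, 2.27], [-1.45, 1.34], [-3.14, 3.14]. Speed limits (rad/s): [2.22, 2.22, 2.79, 3.14, 3.14, 3.14].

### API

Orientations are given as a unit quaternion [x, y, z, w].
In Python, from workcell import sense, read_camera, workorder, trace, arm gives the robot as it stands.
- The arm moves only by the shell command python3 -m inch 'ROWS' [FORCE]. ROWS is JSON, one flat list of numbers, 7 for each row, row after row: the turn, a rotation vector about the tool's x, y, z as a fraction of full scale, then the shift along the tool's x, y, z as a fraction of full scale, then the opening, from -1 (shut) to 1 (fully open). In form: [wx, wy, wz, x, y, z, fingers, wx, wy, wz, x, y, z, fingers, ...]. A call has exactly 10 rows; each row is the pose to reach, as a shift and turn from the pose commanded when the call began, along the tool's axes at that moment, turning the shorter way round; what a row does not reach only later rows make up. Full scale, the value 1, is 0.2 m for a shift and 2 pi rad for a turn. A row lasts 1/8 s, in which the tool goes at most 62.5 mm and 10.7 degrees, less where a joint would pass 70% of its speed; a pose out of reach is approached as far as the arm can. A call with a number of a shift or a turn outside -1 to 1 is refused whole. A call with a gripper value outside its range is refused whole. The fingers move at their own pace and stop on an object; FORCE is the grip in N (left out, the last holds). Time passes only in rows, so rows that repeat a pose let the fingers close, or fill a call up. It gives the time, the measured TCP pose, the force, the opening and the grip force at its end, in the units of the state.
- sense(): the state, without advancing time (a new reading comes with each control period).
- read_camera(name): name is "side" or "top" or "wrist"; returns a dict with "image" (480x640x3 uint8, blue, green, red), "z_map" (480x640 float32, m along the optical axis (not along the pixel's ray), 0 where there is no reading), "intrinsics" (3x3 intrinsics, pixels), "D" ([k1, k2, p1, p2, k3] as OpenCV has them; the pictures are not rectified), "R" (3x3) and "t" (3): a world point X has camera coordinates R X + t. Camera axes: x right, y down, z forward; pixel columns grow to the right and rows downward; lengths in m; the calibration is good to about 2 mm. A picture is of the moment at which its call begins.
- workorder.sign_off(): hands the job in; it is judged then, once.
Trained networks look in a picture, given as the dict that the camera call returned (one of the last four; its "shot" number tells which), for a name from the list of things; names that differ only in an ending like _2 or _b are one class to them, and where a whole thing is asked for, a point or a joint stands for the part that bears it (a point fixed in the world has none). Each returns a list of dicts, best first, with "conf" (0 to 1); they miss things now and then, are a little off and sometimes report something else, mostly with a low value. They report only what shows in the picture. A call takes as long as a camera call. They do not tell look-alikes from the thing itself.
- trace(picture, thing): "mask" (480x640 bool, what is visible of it) and "bbox" ([centre column, centre row, width, height] in pixels, round what is visible of it).
The state is a dict: "time": time; "joint_positions": joint angles; "qd": joint speeds; "tau": joint torques, N m; "tool_pos": TCP position; "orientation": TCP orientation; "wrist_force": force on the tool from outside, world axes, zero at the start; "ft_torque": the same for the moment, N m; "width": opening from 0.0 (shut) to 1.0 (fully open); "grip_force": force on a finger pad.
Only numpy, scipy, OpenCV 4.12 (cv2) and the standard library are available. Lean on these libraries where they do the work, as an engineer would, in place of code of your own. Each camera call takes 0.05 s, during which the arm holds its last target. There are 200 camera calls.

## Working session

There is one attempt and no reset: what is moved stays moved. The work goes in short steps, Python scripts to look and compute and a shell command to move; the robot and the scene stay as the last step left them, time stands still between calls to the robot, and variables do not carry over. Pictures are saved under pics/ and viewed, at most 14 in all, crops included, and the job is handed in when it is done.

```bash
mkdir -p pics; ls; python3 - <<'E'
from workcell import sense, read_camera, arm
import cv2
for n in("top","side"):
    c=read_camera(n); cv2.imwrite(f"pics/{n}0.png",c["image"]); print(n,c["intrinsics"].round(1).tolist(),c["R"].round(3).tolist(),c["t"].round(3).tolist(),c["D"])
print(sense())
E
```

```text
pics
top [[488.9, 0.0, 318.4], [0.0, 488.9, 246.9], [0.0, 0.0, 1.0]] [[-0.026, -0.999, -0.027], [-0.998, 0.027, -0.057], [0.057, 0.026, -0.998]] [0.014, 0.567, 0.785] [-0.03384993  0.          0.          0.          0.        ]
side [[475.6, 0.0, 319.2], [0.0, 475.6, 233.9], [0.0, 0.0, 1.0]] [[0.938, -0.346, 0.01], [-0.166, -0.474, -0.865], [0.304, 0.809, -0.502]] [-0.537, 0.144, 0.629] [-0.07523268  0.          0.          0.          0.        ]
{'time': 0.1, 'joint_positions': array([-1.34103465e+00,  2.38709205e-01, -1.41632983e-02,  1.31919186e+00,
        8.53749460e-06,  1.57079244e+00]), 'qd': array([-0.00027225,  0.00026807,  0.00272346,  0.00182185,  0.00137535,
       -0.00054734]), 'tau': array([ 2.89958939e-05, -5.39719391e+01,  3.46998525e+01,  1.34807450e-02,
        1.49198456e-05,  1.89574155e-05]), 'tool_pos': array([ 0.11948916, -0.51086225,  0.24475056]), 'orientation': array([ 9.93408028e-01,  1.14630221e-01, -6.84344359e-05, -6.30327034e-04]), 'wrist_force': array([ 0.50778996, -0.85628525,  0.23352408]), 'ft_torque': array([-0.02525522,  0.00420997,  0.03355679]), 'grip_force': 0.0, 'width': 1.004088208638949}
```

View pics/top0.png

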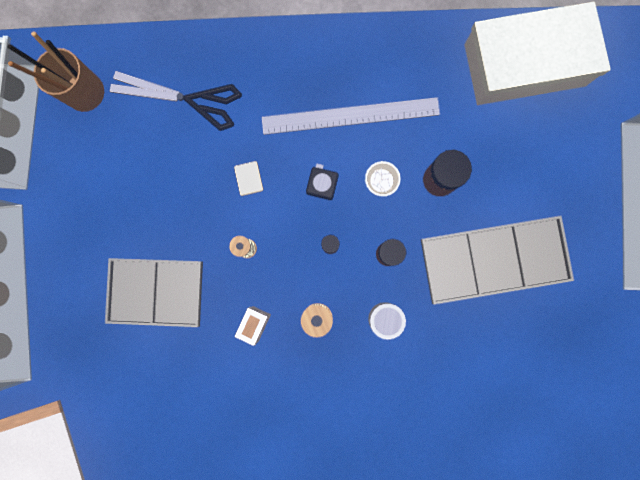

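View pics/side0.png

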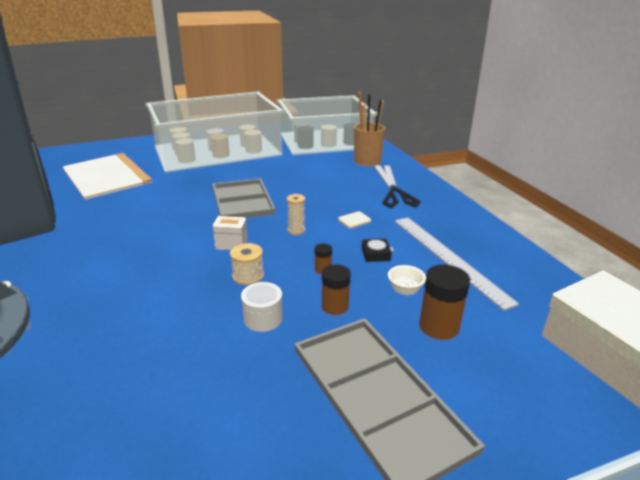

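```bash
cat > h.py <<'E'
import numpy as np, cv2
from workcell import sense, read_camera, trace
def world(c,mask):
    v,u=np.nonzero(mask&(c["z_map"]>0)); z=c["z_map"][v,u]
    p=cv2.undistortPoints(np.c_[u,v].astype(float)[:,None],c["intrinsics"],c["D"])[:,0]
    return (np.c_[p*z[:,None],z]-c["t"])@c["R"]
E
python3 - <<'E'
from h import *
c=read_camera("top")
for n in "tall_spool_c short_spool_c tin_c needle_box_c pin_jar_c long_tray short_tray pin_dish_c".split():
    for d in trace(c,n):
        P=world(c,d["mask"]); zt=np.percentile(P[:,2],97)
        T=P[P[:,2]>zt-.008]
        r=cv2.minAreaRect((T[:,:2]*1000).astype(np.float32))
        print(n,round(d["conf"],2),np.round(d["bbox"]),"ztop",zt.round(3),"top rect mm",np.round(r[0],1),np.round(r[1],1),round(r[2],1))
E
```

```text
tall_spool_c 0.61 [242. 245.  28.  23.] ztop 0.071 top rect mm [569.4 119.5] [31.7 29.3] 88.6
tall_spool_c 0.56 [390. 252.  35.  28.] ztop 0.065 top rect mm [ 554.1 -115.3] [40.4 38.5] 89.1
short_spool_c 0.79 [317. 319.  33.  35.] ztop 0.049 top rect mm [450.1   4.1] [48.6 48.5] 89.8
tin_c 0.92 [387. 321.  39.  36.] ztop 0.048 top rect mm [ 447.1 -106.2] [53.4 54.6] 89.5
needle_box_c 0.72 [253. 326.  33.  43.] ztop 0.051 top rect mm [443.8 107.7] [34.2 50.6] 64.0
needle_box_c 0.21 [389. 252.  33.  32.] ztop 0.065 top rect mm [ 554.1 -115.5] [40.4 40.9] 8.0
pin_jar_c 0.87 [390. 252.  34.  30.] ztop 0.065 top rect mm [ 554.1 -115.5] [40.4 40.9] 8.0
pin_jar_c 0.78 [446. 171.  51.  45.] ztop 0.089 top rect mm [ 675.8 -206.2] [57.5 57. ] 28.1
pin_jar_c 0.69 [333. 246.  15.  18.] ztop 0.047 top rect mm [570.3 -20.3] [27.9 28. ] 43.4
long_tray 0.9 [496. 259. 151.  93.] ztop 0.016 top rect mm [ 539.2 -293.1] [108.7 233.4] 7.9
short_tray 0.72 [154. 292.  97.  67.] ztop 0.016 top rect mm [499.6 276.3] [158.3 109. ] 86.5
pin_dish_c 0.56 [383. 179.  32.  34.] ztop 0.024 top rect mm [ 676.1 -109. ] [54.5 55.9] 9.3
```

Top view: stock at tall spool (242,245), needle box (253,326), short spool (317,319), tin (387,321) and dish (383,179). Trays are at (154,292) and (496,259), and the side view agrees.

Pin-jar candidates: (331,245) about 28 mm, (391,252) about 40 mm across and 62 mm high, (448,170) about 57 mm. The middle-sized one, (391,252), fits 42 x 62 mm. I'll confirm it in a crop.

```bash
cat >> h.py <<'E'
from scipy.spatial.transform import Rotation as Ro
def plan(x,y,z,thy=None,s=None):
    """world target in mm; thy = wanted heading (deg) of closing axis (tool y), mod 180"""
    s=s or sense(); R=Ro.from_quat(s["orientation"]).as_matrix()
    d=R.T@(np.array([x,y,z])/1000-s["tool_pos"])/.2
    h=np.degrees(np.arctan2(R[1,1],R[0,1])); w=0
    if thy is not None: w=-((thy-h+90)%180-90)/360
    print("shift",d.round(3),"wz",round(w,4),"heading y",h.round(1))
def st():
    s=sense(); print(round(s["time"],2),(s["tool_pos"]*1000).round(1),"w",round(s["width"],3),"g",round(s["grip_force"],1),"F",s["wrist_force"].round(1),"q",s["joint_positions"].round(2)); return s
E
python3 - <<'E'
from h import *
c=read_camera("top")["image"][140:290,300:490]
cv2.imwrite("pics/jars.png",cv2.resize(c,None,fx=4,fy=4,interpolation=cv2.INTER_CUBIC))
E
python3 -m inch '[-0.03,0,0,0,0,0,1, 0,0,0,0,0,0,1]' 2>&1 | tail -1
python3 -m inch '[0,0,-0.03,0.1,-0.09,0,1, 0,0,-0.06,0.25,-0.22,0,1, 0,0,-0.09,0.4,-0.35,0,1, 0,0,-0.12,0.55,-0.48,0,1, 0,0,-0.15,0.7,-0.61,0,1, 0,0,-0.18,0.85,-0.74,0,1, 0,0,-0.21,1,-0.87,0,1, 0,0,-0.235,1,-0.87,0,1, 0,0,-0.235,1,-0.87,0,1, 0,0,-0.235,1,-0.87,0,1]' 40
python3 -c "
from h import *
st();plan(569.4,119.5,200,7.9)"
```

```text
invalid input at $: expected 10 rows
time: 1.85
tool_pos: [0.2745, -0.2964, 0.2453]
orientation: [0.659, 0.752, 0.0, -0.0]
wrist_force: [-0.4, -0.2, 0.2]
width: 1.004
grip_force: 0.0
1.85 [ 274.5 -296.4  245.3] w 1.004 g 0.0 F [-0.4 -0.2  0.2] q [-0.82  0.03 -0.26  1.28  0.    0.62]
shift [1.868 1.734 0.227] wz -0.001 heading y 7.5
```

View pics/jars.png

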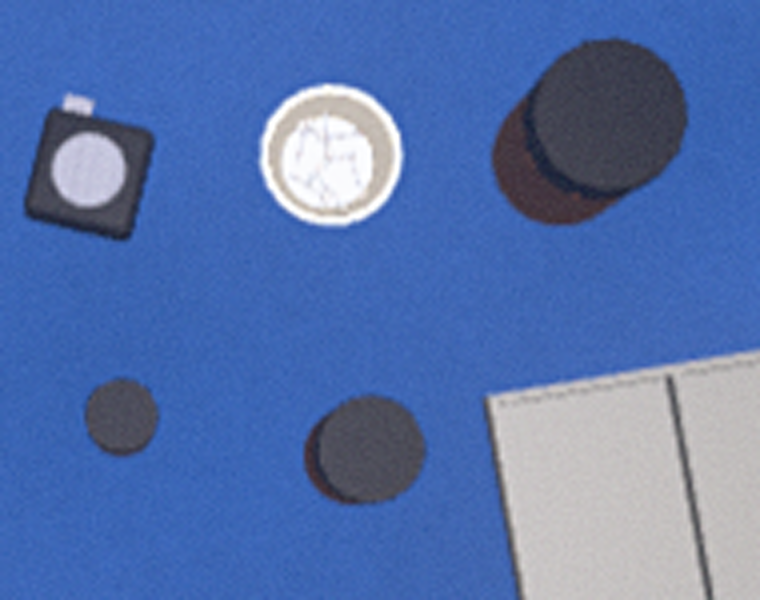

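The crop shows three black-lidded jars: small (122,415), middle (368,448), large (608,118). The middle one is the target. Going to the tall spool.

```bash

python3 -m inch '[0,0,0,0.15,0.14,0.02,1, 0,0,0,0.4,0.37,0.05,1, 0,0,0,0.65,0.6,0.1,1, 0,0,0,0.88,0.82,0.12,1, 0,0,0,1,0.934,0.13,1, 0,0,0,1,0.934,0.13,1, 0,0,0,1,0.934,0.13,1, 0,0,0,1,0.934,0.13,1, 0,0,0,1,0.934,0.13,1, 0,0,0,1,0.934,0.13,1]' >/dev/null
python3 -m inch '[0,0,0,0.15,0.14,0.02,1, 0,0,0,0.4,0.37,0.05,1, 0,0,0,0.65,0.6,0.1,1, 0,0,0,0.8,0.75,0.1,1, 0,0,0,0.868,0.8,0.1,1, 0,0,0,0.868,0.8,0.1,1, 0,0,0,0.868,0.8,0.1,1, 0,0,0,0.868,0.8,0.1,1, 0,0,0,0.868,0.8,0.1,1, 0,0,0,0.868,0.8,0.1,1]' >/dev/null
cat >> h.py <<'E'
def look(n,hmm,save=None):
    c=read_camera("wrist"); s=sense()
    if save: cv2.imwrite(f"pics/{save}.png",c["image"])
    for d in trace(c,n)[:3]:
        P=world(c,d["mask"])
        if len(P)<50: continue
        zt=np.percentile(P[:,2],95); T=P[abs(P[:,2]-zt)<.006]
        r=cv2.minAreaRect((T[:,:2]*1000).astype(np.float32))
        print(n,round(d["conf"],2),np.round(d["bbox"]),"ztop",zt.round(4),"expect",hmm,"rect",np.round(r[0],1),np.round(r[1],1),round(r[2],1))
E
python3 -c "
from h import *
st();plan(569.4,119.5,45,7.9);look('tall_spool_c',68,'w1')"
```

```text
4.35 [567.7 120.4 199.6] w 1.003 g 0.0 F [-0.  -0.4 -1.4] q [0.21 0.35 0.03 1.25 0.   1.64]
shift [-0.006  0.007  0.773] wz -0.0005 heading y 7.7
tall_spool_c 0.65 [321. 230.  40.  55.] ztop 0.0689 expect 68 rect [570.5 119.1] [31.1 31.8] 22.6
```

View pics/w1.png

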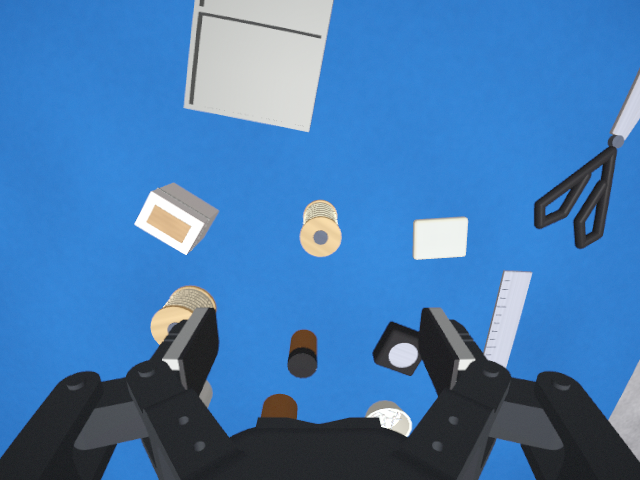

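Wrist view: the spool is centred between the fingers at (320,237), and the cameras agree to 1 mm. Descend, grip, lift.

```bash

python3 -m inch '[0,0,0,-0.006,0.01,0.15,1, 0,0,0,-0.006,0.01,0.35,1, 0,0,0,-0.006,0.01,0.55,1, 0,0,0,-0.006,0.01,0.7,1, 0,0,0,-0.006,0.01,0.773,1, 0,0,0,-0.006,0.01,0.773,1, 0,0,0,-0.006,0.01,0.773,-0.5, 0,0,0,-0.006,0.01,0.773,-0.8, 0,0,0,-0.006,0.01,0.773,-1, 0,0,0,-0.006,0.01,0.773,-1]' 40
python3 -m inch '[0,0,0,0,0,0,-1, 0,0,0,0,0,0,-1, 0,0,0,0,0,0,-1, 0,0,0,0,0,-0.1,-1, 0,0,0,0,0,-0.25,-1, 0,0,0,0,0,-0.4,-1, 0,0,0,0,0,-0.6,-1, 0,0,0,0,0,-0.75,-1, 0,0,0,0,0,-0.8,-1, 0,0,0,0,0,-0.8,-1]' 40
python3 -c "
from h import *
st();plan(528.8,-217.9,205,7.9)"
```

```text
time: 5.7
tool_pos: [0.5704, 0.1201, 0.0456]
orientation: [0.658, 0.753, 0.001, 0.0]
wrist_force: [-0.6, -0.3, 5.5]
width: 0.349
grip_force: 38.9
time: 6.95
tool_pos: [0.57, 0.12, 0.2046]
orientation: [0.658, 0.753, 0.0, 0.0]
wrist_force: [-0.8, 0.3, -1.0]
width: 0.347
grip_force: 39.5
6.95 [570.  120.  204.6] w 0.347 g 39.5 F [-0.8  0.3 -1. ] q [0.21 0.35 0.04 1.26 0.   1.64]
shift [-1.646 -0.432 -0.002] wz -0.0004 heading y 7.8
```

```bash

python3 -m inch '[0,0,0,-0.08,-0.02,0,-1, 0,0,0,-0.22,-0.06,0,-1, 0,0,0,-0.4,-0.1,0,-1, 0,0,0,-0.6,-0.155,0,-1, 0,0,0,-0.8,-0.21,0,-1, 0,0,0,-0.93,-0.245,0,-1, 0,0,0,-1,-0.262,0,-1, 0,0,0,-1,-0.262,0,-1, 0,0,0,-1,-0.262,0,-1, 0,0,0,-1,-0.262,0,-1]' 40 >/dev/null
python3 -m inch '[0,0,0,-0.08,-0.02,0,-1, 0,0,0,-0.22,-0.06,0,-1, 0,0,0,-0.4,-0.1,0,-1, 0,0,0,-0.55,-0.15,0,-1, 0,0,0,-0.646,-0.17,0,-1, 0,0,0,-0.646,-0.17,0.08,-1, 0,0,0,-0.646,-0.17,0.2,-1, 0,0,0,-0.646,-0.17,0.35,-1, 0,0,0,-0.646,-0.17,0.45,-1, 0,0,0,-0.646,-0.17,0.5,-1]' 40
python3 -c "
from h import *
st();plan(528.8,-217.9,49,7.9)"
```

```text
time: 9.45
tool_pos: [0.5285, -0.2177, 0.1036]
orientation: [0.657, 0.753, -0.0, -0.001]
wrist_force: [-0.3, -0.5, 0.8]
width: 0.354
grip_force: 39.5
9.45 [ 528.5 -217.7  103.6] w 0.354 g 39.5 F [-0.3 -0.5  0.8] q [-0.39  0.4  -0.16  1.02  0.    1.04]
shift [-0.001  0.002  0.273] wz -0.0003 heading y 7.8
```

```bash

python3 -m inch '[0,0,0,0,0,0.08,-1, 0,0,0,0,0,0.18,-1, 0,0,0,0,0,0.24,-1, 0,0,0,0,0,0.272,-1, 0,0,0,0,0,0.275,-1, 0,0,0,0,0,0.275,-1, 0,0,0,0,0,0.275,-0.1, 0,0,0,0,0,0.275,0, 0,0,0,0,0,0.275,0.1, 0,0,0,0,0,0.275,0.1]' 40
python3 -m inch '[0,0,0,0,0,-0.05,0.1, 0,0,0,0,0,-0.2,0.1, 0,0,0,0,0,-0.4,0.3, 0,0,0,0,0,-0.6,0.5, 0,0,0,0,0,-0.75,1, 0,0,0,0,0,-0.8,1, 0,0,0,0,0,-0.8,1, 0,0,0,0,0,-0.8,1, 0,0,0,0,0,-0.8,1, 0,0,0,0,0,-0.8,1]' 40
python3 -c "
from h import *
st();look('tall_spool_c',71);look('long_tray',14);plan(443.8,107.7,205,64)"
```

```text
time: 10.7
tool_pos: [0.5289, -0.2179, 0.0498]
orientation: [0.658, 0.753, 0.0, 0.0]
wrist_force: [1.2, 0.4, 0.1]
width: 0.55
grip_force: 0.0
time: 11.95
tool_pos: [0.5286, -0.2178, 0.209]
orientation: [0.658, 0.753, -0.0, -0.001]
wrist_force: [0.6, 0.8, 0.0]
width: 0.999
grip_force: 0.0
11.95 [ 528.6 -217.8  209. ] w 0.999 g 0.0 F [0.6 0.8 0. ] q [-0.39  0.33  0.03  1.27  0.    1.04]
tall_spool_c 0.76 [319. 228.  38.  56.] ztop 0.072 expect 71 rect [ 529.  -218.8] [31.4 31.2] 70.9
long_tray 0.88 [318. 275. 118. 213.] ztop 0.0142 expect 14 rect [ 540.1 -293.5] [108.6 234. ] 7.9
long_tray 0.74 [503. 120.  67.  67.] ztop 0.0221 expect 14 rect [ 677.6 -109.2] [55.7 55.8] 58.4
shift [ 1.67  -0.201  0.023] wz -0.1562 heading y 7.8
```

```bash

python3 -m inch '[0,0,0,0.12,-0.01,0,1, 0,0,0,0.35,-0.04,0,1, 0,0,0,0.6,-0.07,0,1, 0,0,0,0.8,-0.1,0,1, 0,0,0,0.87,-0.1,0,1, 0,0,0,0.87,-0.1,0,1, 0,0,0,0.87,-0.1,0,1, 0,0,0,0.87,-0.1,0,1, 0,0,0,0.87,-0.1,0,1, 0,0,0,0.87,-0.1,0,1]' 40 >/dev/null
python3 -m inch '[0,0,-0.02,0.12,-0.01,0,1, 0,0,-0.05,0.3,-0.04,0,1, 0,0,-0.08,0.5,-0.07,0,1, 0,0,-0.11,0.7,-0.1,0,1, 0,0,-0.14,0.8,-0.1,0.02,1, 0,0,-0.156,0.8,-0.1,0.02,1, 0,0,-0.156,0.8,-0.1,0.02,1, 0,0,-0.156,0.8,-0.1,0.02,1, 0,0,-0.156,0.8,-0.1,0.02,1, 0,0,-0.156,0.8,-0.1,0.02,1]' 40
python3 -c "
from h import *
s=st();plan(443.8,107.7,26,64);look('needle_box_c',48)"
```

```text
time: 14.65
tool_pos: [0.4441, 0.1074, 0.2057]
orientation: [0.226, 0.974, 0.0, -0.0]
wrist_force: [-1.1, -0.7, -0.6]
width: 0.997
grip_force: 0.0
14.65 [444.1 107.4 205.7] w 0.997 g 0.0 F [-1.1 -0.7 -0.6] q [ 0.24  0.14 -0.24  1.19  0.    0.69]
shift [0.002 0.001 0.899] wz -0.0004 heading y 63.9
needle_box_c 0.66 [319. 220.  47.  69.] ztop 0.0491 expect 48 rect [444.3 107.3] [33.7 50.7] 64.5
```

```bash

python3 -m inch '[0,0,0,0,0,0.15,1, 0,0,0,0,0,0.38,1, 0,0,0,0,0,0.62,1, 0,0,0,0,0,0.8,1, 0,0,0,0,0,0.89,1, 0,0,0,0,0,0.895,1, 0,0,0,0,0,0.895,-0.3, 0,0,0,0,0,0.895,-0.6, 0,0,0,0,0,0.895,-1, 0,0,0,0,0,0.895,-1]' 40
python3 -m inch '[0,0,0,0,0,0,-1, 0,0,0,0,0,0,-1, 0,0,0,0,0,0,-1, 0,0,0,0,0,-0.1,-1, 0,0,0,0,0,-0.25,-1, 0,0,0,0,0,-0.45,-1, 0,0,0,0,0,-0.65,-1, 0,0,0,0,0,-0.82,-1, 0,0,0,0,0,-0.9,-1, 0,0,0,0,0,-0.9,-1]' 40
python3 -c "
from h import *
st();plan(540,-293.5,205,7.9)"
```

```text
time: 16.0
tool_pos: [0.4447, 0.1078, 0.0276]
orientation: [0.226, 0.974, 0.0, 0.001]
wrist_force: [-0.1, -0.2, 5.7]
width: 0.393
grip_force: 40.2
time: 17.25
tool_pos: [0.4447, 0.1078, 0.2079]
orientation: [0.226, 0.974, 0.001, 0.001]
wrist_force: [-0.3, 0.6, -0.6]
width: 0.394
grip_force: 39.9
17.25 [444.7 107.8 207.9] w 0.394 g 39.9 F [-0.3  0.6 -0.6] q [ 0.24  0.14 -0.24  1.19  0.    0.69]
shift [-1.31  -1.593  0.014] wz 0.1556 heading y 63.9
```

```bash

python3 -m inch '[0,0,0,-0.05,-0.06,0,-1, 0,0,0,-0.15,-0.18,0,-1, 0,0,0,-0.28,-0.34,0,-1, 0,0,0,-0.41,-0.5,0,-1, 0,0,0,-0.54,-0.66,0,-1, 0,0,0,-0.62,-0.76,0,-1, 0,0,0,-0.655,-0.797,0,-1, 0,0,0,-0.655,-0.797,0,-1, 0,0,0,-0.655,-0.797,0,-1, 0,0,0,-0.655,-0.797,0,-1]' 40 >/dev/null
python3 -m inch '[0,0,0.015,-0.05,-0.06,0,-1, 0,0,0.04,-0.15,-0.18,0,-1, 0,0,0.065,-0.28,-0.34,0,-1, 0,0,0.09,-0.41,-0.5,0,-1, 0,0,0.115,-0.54,-0.66,0,-1, 0,0,0.14,-0.62,-0.76,0,-1, 0,0,0.156,-0.655,-0.797,0,-1, 0,0,0.156,-0.655,-0.797,0,-1, 0,0,0.156,-0.655,-0.797,0,-1, 0,0,0.156,-0.655,-0.797,0,-1]' 40
python3 -c "
from h import *
st();plan(540,-293.5,31.3,7.9)"
```

```text
time: 19.75
tool_pos: [0.5393, -0.2931, 0.2069]
orientation: [0.657, 0.754, 0.0, -0.0]
wrist_force: [-0.2, 0.2, -1.7]
width: 0.395
grip_force: 39.9
19.75 [ 539.3 -293.1  206.9] w 0.395 g 39.9 F [-0.2  0.2 -1.7] q [-0.5   0.4   0.13  1.3   0.    0.94]
shift [-0.003  0.003  0.878] wz -0.0 heading y 7.9
```

```bash

python3 -m inch '[0,0,0,0,0,0.12,-1, 0,0,0,0,0,0.32,-1, 0,0,0,0,0,0.52,-1, 0,0,0,0,0,0.7,-1, 0,0,0,0,0,0.82,-1, 0,0,0,0,0,0.87,-1, 0,0,0,0,0,0.88,-1, 0,0,0,0,0,0.88,-1, 0,0,0,0,0,0.88,0, 0,0,0,0,0,0.88,0.2]' 40
python3 -m inch '[0,0,0,0,0,0,0.2, 0,0,0,0,0,-0.02,0.2, 0,0,0,0,0,-0.15,0.2, 0,0,0,0,0,-0.35,0.4, 0,0,0,0,0,-0.6,1, 0,0,0,0,0,-0.8,1, 0,0,0,0,0,-0.87,1, 0,0,0,0,0,-0.87,1, 0,0,0,0,0,-0.87,1, 0,0,0,0,0,-0.87,1]' 40
python3 -c "
from h import *
st();look('needle_box_c',51);plan(447.1,-106.2,205,7.9)"
```

```text
time: 21.0
tool_pos: [0.5397, -0.2941, 0.0314]
orientation: [0.658, 0.753, 0.0, 0.001]
wrist_force: [-0.1, -0.2, -0.1]
width: 0.599
grip_force: 0.0
time: 22.25
tool_pos: [0.5387, -0.2936, 0.2031]
orientation: [0.658, 0.753, -0.0, -0.001]
wrist_force: [-0.7, -0.8, -0.3]
width: 0.998
grip_force: 0.0
22.25 [ 538.7 -293.6  203.1] w 0.998 g 0.0 F [-0.7 -0.8 -0.3] q [-0.5   0.41  0.13  1.29  0.    0.94]
needle_box_c 0.64 [320. 223.  43.  67.] ztop 0.0521 expect 51 rect [ 540.7 -293.7] [34.  50.5] 7.2
shift [ 0.991 -0.328 -0.005] wz -0.0004 heading y 7.8
```

```bash

python3 -m inch '[0,0,0,0.1,-0.03,0,1, 0,0,0,0.3,-0.1,0,1, 0,0,0,0.55,-0.18,0,1, 0,0,0,0.8,-0.265,0,1, 0,0,0,0.95,-0.31,0,1, 0,0,0,0.991,-0.328,0,1, 0,0,0,0.991,-0.328,0,1, 0,0,0,0.991,-0.328,0,1, 0,0,0,0.991,-0.328,0,1, 0,0,0,0.991,-0.328,0,1]' 40
python3 -c "
from h import *
s=st();plan(447.1,-106.2,23,7.9);look('tin_c',44)"
```

```text
time: 23.6
tool_pos: [0.4477, -0.1069, 0.2045]
orientation: [0.658, 0.753, -0.0, -0.0]
wrist_force: [-0.5, 0.0, 0.1]
width: 0.996
grip_force: 0.0
23.6 [ 447.7 -106.9  204.5] w 0.996 g 0.0 F [-0.5  0.   0.1] q [-0.23  0.15 -0.24  1.19  0.    1.2 ]
shift [ 0.004 -0.002  0.908] wz -0.0005 heading y 7.7
tin_c 0.67 [318. 219.  66.  70.] ztop 0.0454 expect 44 rect [ 447.2 -107.1] [54.3 55. ] 10.2
```

```bash

python3 -m inch '[0,0,0,0,0,0.15,1, 0,0,0,0,0,0.38,1, 0,0,0,0,0,0.62,1, 0,0,0,0,0,0.8,1, 0,0,0,0,0,0.89,1, 0,0,0,0,0,0.905,1, 0,0,0,0,0,0.905,0, 0,0,0,0,0,0.905,-0.5, 0,0,0,0,0,0.905,-1, 0,0,0,0,0,0.905,-1]' 40
python3 -m inch '[0,0,0,0,0,0,-1, 0,0,0,0,0,0,-1, 0,0,0,0,0,0,-1, 0,0,0,0,0,-0.1,-1, 0,0,0,0,0,-0.25,-1, 0,0,0,0,0,-0.45,-1, 0,0,0,0,0,-0.65,-1, 0,0,0,0,0,-0.82,-1, 0,0,0,0,0,-0.9,-1, 0,0,0,0,0,-0.9,-1]' 40
python3 -c "
from h import *
st();plan(550.4,-368.8,205,7.9)"
```

```text
time: 24.95
tool_pos: [0.4482, -0.1066, 0.0248]
orientation: [0.658, 0.753, 0.0, 0.001]
wrist_force: [-2.0, -0.7, 7.0]
width: 0.643
grip_force: 41.5
time: 26.2
tool_pos: [0.4482, -0.1065, 0.2052]
orientation: [0.658, 0.753, 0.001, 0.001]
wrist_force: [0.3, -0.8, -2.9]
width: 0.647
grip_force: 42.5
26.2 [ 448.2 -106.5  205.2] w 0.647 g 42.5 F [ 0.3 -0.8 -2.9] q [-0.23  0.14 -0.24  1.18  0.    1.2 ]
shift [-1.368  0.329  0.004] wz -0.0004 heading y 7.8
```

```bash

python3 -m inch '[0,0,0,-0.07,0.02,0,-1, 0,0,0,-0.2,0.05,0,-1, 0,0,0,-0.38,0.09,0,-1, 0,0,0,-0.58,0.14,0,-1, 0,0,0,-0.78,0.19,0,-1, 0,0,0,-0.92,0.22,0,-1, 0,0,0,-1,0.24,0,-1, 0,0,0,-1,0.24,0,-1, 0,0,0,-1,0.24,0,-1, 0,0,0,-1,0.24,0,-1]' 40 >/dev/null
python3 -m inch '[0,0,0,-0.06,0.015,0,-1, 0,0,0,-0.17,0.04,0,-1, 0,0,0,-0.28,0.07,0,-1, 0,0,0,-0.35,0.087,0,-1, 0,0,0,-0.37,0.09,0,-1, 0,0,0,-0.37,0.09,0.08,-1, 0,0,0,-0.37,0.09,0.2,-1, 0,0,0,-0.37,0.09,0.35,-1, 0,0,0,-0.37,0.09,0.45,-1, 0,0,0,-0.37,0.09,0.5,-1]' 40
python3 -c "
from h import *
st();plan(550.4,-368.8,28.5,7.9)"
```

```text
time: 28.7
tool_pos: [0.5489, -0.3677, 0.1017]
orientation: [0.657, 0.754, -0.0, -0.001]
wrist_force: [0.2, -0.3, -0.7]
width: 0.641
grip_force: 42.5
28.7 [ 548.9 -367.7  101.7] w 0.641 g 42.5 F [ 0.2 -0.3 -0.7] q [-0.59  0.54  0.09  1.12  0.    0.84]
shift [-0.007  0.007  0.366] wz -0.0003 heading y 7.8
```

```bash

python3 -m inch '[0,0,0,-0.006,0.005,0.1,-1, 0,0,0,-0.006,0.005,0.22,-1, 0,0,0,-0.006,0.005,0.31,-1, 0,0,0,-0.006,0.005,0.35,-1, 0,0,0,-0.006,0.005,0.36,-1, 0,0,0,-0.006,0.005,0.36,-1, 0,0,0,-0.006,0.005,0.36,-1, 0,0,0,-0.006,0.005,0.36,-1, 0,0,0,-0.006,0.005,0.36,-1, 0,0,0,-0.006,0.005,0.36,-1]' 40
```

```text
time: 29.95
tool_pos: [0.5511, -0.37, 0.0317]
orientation: [0.658, 0.753, 0.0, -0.0]
wrist_force: [-0.2, -0.1, -0.6]
width: 0.645
grip_force: 42.5
```

```bash

python3 -m inch '[0,0,0,0.004,0,0.007,-1, 0,0,0,0.004,0,0.014,-1, 0,0,0,0.004,0,0.014,-1, 0,0,0,0.004,0,0.014,0.4, 0,0,0,0.004,0,0.014,0.5, 0,0,0,0.004,0,0.014,0.5, 0,0,0,0.004,0,-0.05,0.5, 0,0,0,0.004,0,-0.2,0.5, 0,0,0,0.004,0,-0.45,0.8, 0,0,0,0.004,0,-0.65,1]' 40
python3 -m inch '[0,0,0,0.1,-0.05,-0.1,1, 0,0,0,0.3,-0.1,-0.2,1, 0,0,0,0.5,-0.15,-0.22,1, 0,0,0,0.75,-0.2,-0.22,1, 0,0,0,0.9,-0.25,-0.22,1, 0,0,0,0.95,-0.28,-0.22,1, 0,0,0,0.95,-0.28,-0.22,1, 0,0,0,0.95,-0.28,-0.22,1, 0,0,0,0.95,-0.28,-0.22,1, 0,0,0,0.95,-0.28,-0.22,1]' 40
python3 -c "
from h import *
st();look('tin_c',47);plan(450.1,4.1,205,-3.5)"
```

```text
time: 31.2
tool_pos: [0.5512, -0.3694, 0.1647]
orientation: [0.658, 0.753, 0.0, 0.001]
wrist_force: [1.1, -0.5, 0.1]
width: 1.0
grip_force: 0.0
time: 32.45
tool_pos: [0.47, -0.189, 0.2054]
orientation: [0.658, 0.753, -0.0, -0.0]
wrist_force: [-0.2, 0.0, 0.1]
width: 0.999
grip_force: 0.0
32.45 [ 470.  -189.   205.4] w 0.999 g 0.0 F [-0.2  0.   0.1] q [-0.38  0.22 -0.14  1.21  0.    1.05]
tin_c 0.67 [369. 390.  61.  62.] ztop 0.0483 expect 47 rect [ 551.5 -356.8] [69.4 54.8] 85.6
shift [0.969 0.032 0.003] wz 0.0312 heading y 7.7
```

```bash

python3 -m inch '[0,0,0.005,0.1,0,0,1, 0,0,0.01,0.3,0.01,0,1, 0,0,0.02,0.55,0.02,0,1, 0,0,0.031,0.8,0.03,0,1, 0,0,0.031,0.93,0.032,0,1, 0,0,0.031,0.969,0.032,0,1, 0,0,0.031,0.969,0.032,0,1, 0,0,0.031,0.969,0.032,0,1, 0,0,0.031,0.969,0.032,0,1, 0,0,0.031,0.969,0.032,0,1]' 40
python3 -c "
from h import *
s=st();plan(450.1,4.1,23,-3.5);look('short_spool_c',46)
c=read_camera('top')
for n in ('tin_c','short_tray'):
  for d in trace(c,n)[:2]:
    P=world(c,d['mask']); zt=np.percentile(P[:,2],97);T=P[P[:,2]>zt-.006]
    r=cv2.minAreaRect((T[:,:2]*1000).astype(np.float32)); print(n,d['conf'],zt,r)
"
```

```text
time: 33.8
tool_pos: [0.45, 0.0038, 0.2057]
orientation: [0.728, 0.685, -0.0, -0.0]
wrist_force: [-0.5, -0.3, -0.1]
width: 1.0
grip_force: 0.0
33.8 [450.    3.8 205.7] w 1.0 g 0.0 F [-0.5 -0.3 -0.1] q [ 0.01  0.13 -0.26  1.19  0.    1.64]
shift [0.001 0.    0.913] wz 0.0001 heading y -3.5
short_spool_c 0.64 [320. 220.  56.  63.] ztop 0.047 expect 46 rect [451.2   4.2] [49.7 49.3] 87.2
tin_c 0.8 0.05035867331061128 ((550.457763671875, -368.3970947265625), (56.25190353393555, 53.537235260009766), 88.3710708618164)
short_tray 0.68 0.015663792705689433 ((499.82061767578125, 276.3163757324219), (157.87835693359375, 108.73717498779297), 86.62133026123047)
```

```bash

python3 -m inch '[0,0,0,0.001,0.003,0.15,1, 0,0,0,0.001,0.003,0.38,1, 0,0,0,0.001,0.003,0.62,1, 0,0,0,0.001,0.003,0.8,1, 0,0,0,0.001,0.003,0.89,1, 0,0,0,0.001,0.003,0.905,1, 0,0,0,0.001,0.003,0.905,0, 0,0,0,0.001,0.003,0.905,-0.5, 0,0,0,0.001,0.003,0.905,-1, 0,0,0,0.001,0.003,0.905,-1]' 40
python3 -m inch '[0,0,0,0,0,0,-1, 0,0,0,0,0,0,-1, 0,0,0,0,0,0,-1, 0,0,0,0,0,-0.1,-1, 0,0,0,0,0,-0.25,-1, 0,0,0,0,0,-0.45,-1, 0,0,0,0,0,-0.65,-1, 0,0,0,0,0,-0.82,-1, 0,0,0,0,0,-0.9,-1, 0,0,0,0,0,-0.9,-1]' 40
python3 -c "
from h import *
st();plan(502,314.2,205,-3.4)"
```

```text
time: 35.3
tool_pos: [0.4513, 0.0046, 0.0259]
orientation: [0.728, 0.686, 0.001, 0.001]
wrist_force: [-1.4, -0.0, 6.2]
width: 0.561
grip_force: 40.0
time: 36.55
tool_pos: [0.4513, 0.0045, 0.2063]
orientation: [0.728, 0.686, 0.001, 0.001]
wrist_force: [0.7, 0.3, -1.4]
width: 0.557
grip_force: 41.3
36.55 [451.3   4.5 206.3] w 0.557 g 41.3 F [ 0.7  0.3 -1.4] q [ 0.01  0.13 -0.26  1.18  0.    1.64]
shift [1.561 0.161 0.008] wz 0.0 heading y -3.4
```

```bash

python3 -m inch '[0,0,0,0.07,0.01,0,-1, 0,0,0,0.2,0.02,0,-1, 0,0,0,0.38,0.04,0,-1, 0,0,0,0.58,0.06,0,-1, 0,0,0,0.78,0.08,0,-1, 0,0,0,0.92,0.095,0,-1, 0,0,0,1,0.1,0,-1, 0,0,0,1,0.1,0,-1, 0,0,0,1,0.1,0,-1, 0,0,0,1,0.1,0,-1]' 40 >/dev/null
python3 -m inch '[0,0,0,0.06,0.01,0,-1, 0,0,0,0.2,0.02,0,-1, 0,0,0,0.38,0.04,0,-1, 0,0,0,0.5,0.055,0,-1, 0,0,0,0.56,0.06,0,-1, 0,0,0,0.56,0.06,0.08,-1, 0,0,0,0.56,0.06,0.2,-1, 0,0,0,0.56,0.06,0.35,-1, 0,0,0,0.56,0.06,0.5,-1, 0,0,0,0.56,0.06,0.55,-1]' 40 >/dev/null
python3 -m inch '[0,0,0,0,0,0.06,-1, 0,0,0,0,0,0.15,-1, 0,0,0,0,0,0.24,-1, 0,0,0,0,0,0.29,-1, 0,0,0,0,0,0.3,-1, 0,0,0,0,0,0.3,-1, 0,0,0,0,0,0.3,-1, 0,0,0,0,0,0.3,-1, 0,0,0,0,0,0.3,-1, 0,0,0,0,0,0.3,-1]' 40 >/dev/null
python3 -c "
from h import *
st();plan(502,314.2,29.6,-3.4)"
```

```text
40.3 [501.1 314.1  34.9] w 0.564 g 41.3 F [-0.   0.4 -1.2] q [ 0.56  0.49 -0.2   0.88  0.    2.19]
shift [0.001 0.005 0.026] wz 0.0 heading y -3.4
```

```bash

python3 -m inch '[0,0,0,0,0.003,0.013,-1, 0,0,0,0,0.003,0.026,-1, 0,0,0,0,0.003,0.026,-1, 0,0,0,0,0.003,0.026,0.3, 0,0,0,0,0.003,0.026,0.45, 0,0,0,0,0.003,0.026,0.45, 0,0,0,0,0.003,-0.05,0.45, 0,0,0,0,0.003,-0.2,0.45, 0,0,0,0,0.003,-0.45,0.8, 0,0,0,0,0.003,-0.65,1]' 40
python3 -m inch '[0,0,0,0,0,-0.15,1, 0,0,0,0,0,-0.2,1, 0,0,0,0,0,-0.2,1, 0,0,0,0,0,-0.2,1, 0,0,0,0,0,-0.2,1, 0,0,0,0,0,-0.2,1, 0,0,0,0,0,-0.2,1, 0,0,0,0,0,-0.2,1, 0,0,0,0,0,-0.2,1, 0,0,0,0,0,-0.2,1]' 40
python3 -c "
from h import *
st();look('short_spool_c',49);plan(554.1,-115.4,205,-3.4)"
```

```text
time: 41.55
tool_pos: [0.5018, 0.3142, 0.1678]
orientation: [0.728, 0.686, 0.001, 0.0]
wrist_force: [0.2, -0.1, 0.5]
width: 1.0
grip_force: 0.0
time: 42.8
tool_pos: [0.5016, 0.3141, 0.2048]
orientation: [0.728, 0.686, 0.0, -0.0]
wrist_force: [-0.3, -0.4, -0.1]
width: 1.002
grip_force: 0.0
42.8 [501.6 314.1 204.8] w 1.002 g 0.0 F [-0.3 -0.4 -0.1] q [0.56 0.37 0.07 1.27 0.   2.19]
short_spool_c 0.85 [319. 222.  54.  62.] ztop 0.05 expect 49 rect [502.5 313.2] [50.2 48. ] 85.2
shift [-2.128e+00  3.890e-01 -1.000e-03] wz 0.0 heading y -3.4
```

```bash

python3 -m inch '[0,0,0,-0.1,0.02,0,1, 0,0,0,-0.3,0.05,0,1, 0,0,0,-0.6,0.1,0,1, 0,0,0,-0.85,0.15,0,1, 0,0,0,-1,0.18,0,1, 0,0,0,-1,0.18,0,1, 0,0,0,-1,0.18,0,1, 0,0,0,-1,0.18,0,1, 0,0,0,-1,0.18,0,1, 0,0,0,-1,0.18,0,1]' 40 >/dev/null
python3 -m inch '[0,0,0,-0.1,0.02,0,1, 0,0,0,-0.3,0.05,0,1, 0,0,0,-0.6,0.1,0,1, 0,0,0,-0.85,0.15,0,1, 0,0,0,-1,0.18,0,1, 0,0,0,-1,0.18,0,1, 0,0,0,-1,0.18,0,1, 0,0,0,-1,0.18,0,1, 0,0,0,-1,0.18,0,1, 0,0,0,-1,0.18,0,1]' 40 >/dev/null
python3 -m inch '[0,0,0,-0.05,0.01,0,1, 0,0,0,-0.1,0.02,0,1, 0,0,0,-0.128,0.029,0,1, 0,0,0,-0.128,0.029,0,1, 0,0,0,-0.128,0.029,0,1, 0,0,0,-0.128,0.029,0,1, 0,0,0,-0.128,0.029,0,1, 0,0,0,-0.128,0.029,0,1, 0,0,0,-0.128,0.029,0,1, 0,0,0,-0.128,0.029,0,1]' 40 >/dev/null
python3 -c "
from h import *
s=st();look('pin_jar_c',62);plan(554.1,-115.4,37,-3.4)"
```

```text
46.65 [ 554.1 -115.4  204.7] w 1.002 g 0.0 F [-0.3  0.1  0.1] q [-0.21  0.32  0.    1.25  0.    1.42]
pin_jar_c 0.95 [334. 104.  42.  37.] ztop 0.0444 expect 62 rect [571.8 -20.5] [28.2 27.9] 86.5
pin_jar_c 0.78 [459. 311.  96.  89.] ztop 0.0875 expect 62 rect [ 686.3 -198.5] [33.1 58.4] 40.5
pin_jar_c 0.65 [320. 227.  51.  66.] ztop 0.0628 expect 62 rect [ 555.2 -115.8] [41.4 40.2] 85.3
shift [-0.     0.     0.839] wz 0.0 heading y -3.4
```

The third detection is the middle jar: 41 mm across, top at 63 mm, directly under the tool. Grasping it.

```bash

python3 -m inch '[0,0,0,-0.002,0.004,0.15,1, 0,0,0,-0.002,0.004,0.38,1, 0,0,0,-0.002,0.004,0.6,1, 0,0,0,-0.002,0.004,0.76,1, 0,0,0,-0.002,0.004,0.835,1, 0,0,0,-0.002,0.004,0.84,1, 0,0,0,-0.002,0.004,0.84,0, 0,0,0,-0.002,0.004,0.84,-0.5, 0,0,0,-0.002,0.004,0.84,-1, 0,0,0,-0.002,0.004,0.84,-1]' 40
python3 -m inch '[0,0,0,0,0,0,-1, 0,0,0,0,0,0,-1, 0,0,0,0,0,0,-1, 0,0,0,0,0,-0.1,-1, 0,0,0,0,0,-0.25,-1, 0,0,0,0,0,-0.45,-1, 0,0,0,0,0,-0.65,-1, 0,0,0,0,0,-0.8,-1, 0,0,0,0,0,-0.85,-1, 0,0,0,0,0,-0.85,-1]' 40
python3 -c "
from h import *
st();plan(497.5,238.4,207,-3.4)"
```

```text
time: 48.0
tool_pos: [0.5554, -0.1159, 0.0378]
orientation: [0.728, 0.686, 0.001, 0.001]
wrist_force: [-1.5, 0.3, 5.7]
width: 0.479
grip_force: 39.6
time: 49.25
tool_pos: [0.5549, -0.1159, 0.2067]
orientation: [0.728, 0.686, 0.0, 0.0]
wrist_force: [-0.3, 0.1, -2.4]
width: 0.48
grip_force: 40.7
49.25 [ 554.9 -115.9  206.7] w 0.48 g 40.7 F [-0.3  0.1 -2.4] q [-0.21  0.32  0.01  1.25  0.    1.42]
shift [ 1.751 -0.391 -0.002] wz 0.0 heading y -3.4
```

```bash

python3 -m inch '[0,0,0,0.07,-0.015,0,-1, 0,0,0,0.2,-0.045,0,-1, 0,0,0,0.38,-0.085,0,-1, 0,0,0,0.58,-0.13,0,-1, 0,0,0,0.78,-0.174,0,-1, 0,0,0,0.92,-0.205,0,-1, 0,0,0,1,-0.223,0,-1, 0,0,0,1,-0.223,0,-1, 0,0,0,1,-0.223,0,-1, 0,0,0,1,-0.223,0,-1]' 40 >/dev/null
python3 -m inch '[0,0,0,0.07,-0.015,0,-1, 0,0,0,0.2,-0.045,0,-1, 0,0,0,0.4,-0.09,0,-1, 0,0,0,0.6,-0.135,0,-1, 0,0,0,0.72,-0.16,0,-1, 0,0,0,0.75,-0.168,0,-1, 0,0,0,0.75,-0.168,0.08,-1, 0,0,0,0.75,-0.168,0.2,-1, 0,0,0,0.75,-0.168,0.32,-1, 0,0,0,0.75,-0.168,0.4,-1]' 40 >/dev/null
python3 -m inch '[0,0,0,0,0,0.06,-1, 0,0,0,0,0,0.18,-1, 0,0,0,0,0,0.3,-1, 0,0,0,0,0,0.38,-1, 0,0,0,0,0,0.4,-1, 0,0,0,0,0,0.4,-1, 0,0,0,0,0,0.4,-1, 0,0,0,0,0,0.4,-1, 0,0,0,0,0,0.4,-1, 0,0,0,0,0,0.4,-1]' 40 >/dev/null
python3 -c "
from h import *
st();plan(497.5,238.4,41.4,-3.4)"
```

```text
53.0 [497.5 238.2  46.9] w 0.481 g 40.7 F [ 0.8  1.4 -1.1] q [ 0.45  0.42 -0.29  0.86  0.    2.08]
shift [ 0.001 -0.     0.028] wz 0.0 heading y -3.4
```

```bash

python3 -m inch '[0,0,0,0,0,0.013,-1, 0,0,0,0,0,0.027,-1, 0,0,0,0,0,0.027,-1, 0,0,0,0,0,0.027,0.2, 0,0,0,0,0,0.027,0.3, 0,0,0,0,0,0.027,0.3, 0,0,0,0,0,-0.05,0.3, 0,0,0,0,0,-0.2,0.3, 0,0,0,0,0,-0.45,0.5, 0,0,0,0,0,-0.65,0.6]' 40
python3 -m inch '[0,0,0,0,0,-0.2,0.6, 0,0,0,0,-0.1,-0.3,0.6, 0,0,0,0,-0.3,-0.3,0.6, 0,0,0,-0.1,-0.55,-0.3,0.6, 0,0,0,-0.3,-0.7,-0.3,0.6, 0,0,0,-0.5,-0.8,-0.3,0.6, 0,0,0,-0.6,-0.8,-0.3,0.6, 0,0,0,-0.6,-0.8,-0.3,0.6, 0,0,0,-0.6,-0.8,-0.3,0.6, 0,0,0,-0.6,-0.8,-0.3,0.6]' 40
python3 - <<'E'
from h import *
st()
c=read_camera("top"); cv2.imwrite("pics/top_end.png",c["image"]); cv2.imwrite("pics/side_end.png",read_camera("side")["image"])
c=read_camera("top")
for n in "tall_spool_c short_spool_c tin_c needle_box_c pin_jar_c pin_dish_c".split():
    for d in trace(c,n):
        P=world(c,d["mask"]); zt=np.percentile(P[:,2],97)
        r=cv2.minAreaRect((P[P[:,2]>zt-.008][:,:2]*1000).astype(np.float32))
        print(n,round(d["conf"],2),np.round(d["bbox"]),"ztop",zt.round(3),np.round(r[0],1),np.round(r[1],1))
E
```

```text
time: 54.25
tool_pos: [0.4977, 0.2383, 0.1798]
orientation: [0.728, 0.686, 0.001, 0.0]
wrist_force: [-0.2, 0.6, -0.1]
width: 0.803
grip_force: 0.0
time: 55.5
tool_pos: [0.3306, 0.1284, 0.2366]
orientation: [0.727, 0.686, -0.0, -0.0]
wrist_force: [0.8, 0.6, 0.8]
width: 0.798
grip_force: 0.0
55.5 [330.6 128.4 236.6] w 0.798 g 0.0 F [0.8 0.6 0.8] q [ 0.37 -0.05 -0.37  1.26  0.    2.  ]
tall_spool_c 0.78 [455. 266.  29.  22.] ztop 0.074 [ 528.2 -218.3] [29.4 28.8]
short_spool_c 0.91 [129. 292.  42.  34.] ztop 0.052 [501.  313.3] [50.3 49.2]
tin_c 0.91 [548. 250.  45.  35.] ztop 0.05 [ 551.3 -368.4] [54.2 57.1]
needle_box_c 0.6 [496. 260. 148.  92.] ztop 0.016 [ 539.2 -292.4] [108.4 231.9]
needle_box_c 0.55 [502. 259.  41.  26.] ztop 0.054 [ 539.6 -292.6] [34.  51.9]
pin_jar_c 0.86 [446. 174.  48.  45.] ztop 0.09 [ 675.4 -206.5] [56.2 57.9]
pin_jar_c 0.65 [330. 245.  11.  19.] ztop 0.046 [571.1 -20.2] [27.1 28.3]
pin_jar_c 0.57 [170. 296.  42.  26.] ztop 0.068 [496.7 237.5] [39.5 39.4]
pin_dish_c 0.81 [382. 179.  36.  33.] ztop 0.024 [ 676.3 -108.3] [56.2 54.5]
```

View pics/top_end.png

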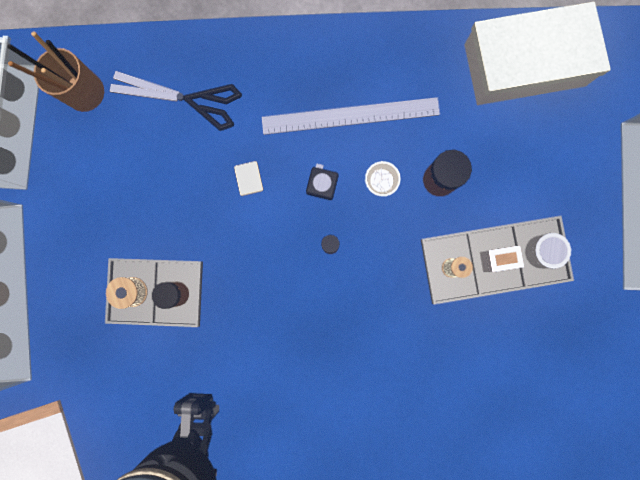

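View pics/side_end.png

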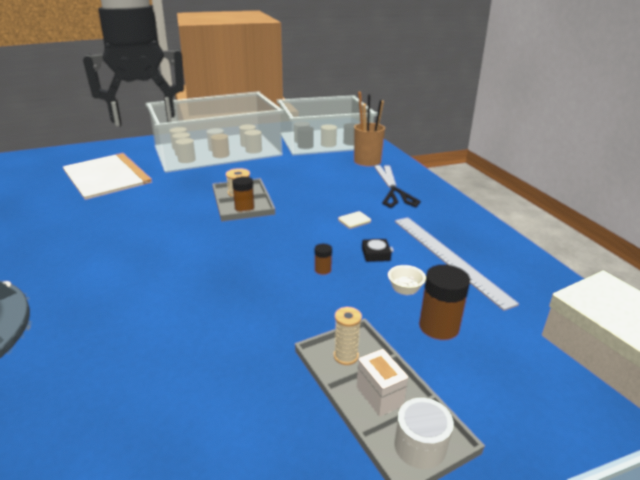

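The top view shows the tall spool (457,267), needle box (505,259) and tin (552,250) each in its own compartment of the long tray. The short spool (127,292) and middle jar (170,295) are in the short tray. Everything stands upright at the expected heights, the dish (382,179) hasn't moved, and the arm is clear.

```bash
python3 -c "
from workcell import workorder
print(workorder.sign_off())"
```

```text
the job is handed in; nothing more can be done
None
```

Both sewing kits are made up and handed in: all five items stand upright in their own compartments of the right trays, the pin dish was not moved, and the robot's clock read about 56 s of the 109 s allowed.

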